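Draw a paint tin from the gravity rack, set it on the roller mixer and restock the rack

TASK

Take the front paint tin from the stop of the sloped rack, so that the others roll down one place, and lay it (do not drop it) on the roller mixer, in the middle of the four rubber wheels and along the shafts. Then take the spare tin out of the cardboard bin and let it go at the rack's high loading end, so that it rolls down to become the third in the row. Leave the other tins in the rack and do not disturb the things around.

Things in the scene. Friction and masses are not known exactly. Their poses are not given: they have to be found in the camera images.
- tin_front_center (a point): paint tin: plain aluminium cylinder, 44 mm in diameter, 50 mm long, flat ends, 0.08 to 0.17 kg (all four alike), lying on its side; the point is its centre, y is the cylinder's axis, x and z turn as it rolls. This one lies on the rack against the stop, lowest in the row.
- tin_second_center (a point): paint tin: plain aluminium cylinder, 44 mm in diameter, 50 mm long, flat ends, 0.08 to 0.17 kg (all four alike), lying on its side; the point is its centre, y is the cylinder's axis, x and z turn as it rolls. This one lies on the rack behind the front tin, touching it.
- tin_third_center (a point): paint tin: plain aluminium cylinder, 44 mm in diameter, 50 mm long, flat ends, 0.08 to 0.17 kg (all four alike), lying on its side; the point is its centre, y is the cylinder's axis, x and z turn as it rolls. This one lies third in the row on the rack, partly under the brush shelf.
- tin_spare_center (a point): paint tin: plain aluminium cylinder, 44 mm in diameter, 50 mm long, flat ends, 0.08 to 0.17 kg (all four alike), lying on its side; the point is its centre, y is the cylinder's axis, x and z turn as it rolls. This one lies on the floor of the cardboard bin, its yaw up to 0.4 rad from the bin's, beside a sanding block.
- rack_stop (a point): fixed wooden gravity rack: centre of a tin resting at the stop of its low end, 72 mm above the table. x level, from the low end (away from the robot) to the high end (near it); y level, along the tins' axes; z up. The track rises 10 degrees towards +x; a tin let go rolls down to the stop or the tin before it. The stop is a lip 44 mm wide, 10 mm above the rails. The sides are open here: take a tin by its flat ends.
- rack: the rack; origin on the table, 75 mm in +x from below rack_stop, axes as rack_stop; foot board 250 x 110 x 12 mm. Two rails run 22 mm below the tins' centres on a bed 44 mm wide. Side walls 15 mm above the rails, 56 mm apart inside (64 outside), guide the tins from 34 to 105 mm up the track from rack_stop, then flare to 72 mm apart at 122 mm.
- rack_shelf (a point): middle of the lower front edge of the brush shelf (clear plastic floor and front rim) over the track, 5 mm in -x and 50 mm above rack_stop. It is 120 mm wide, 90 mm deep; the front rim rises 12 mm, the rear board 30 mm above this point. It blocks an upright gripper at the front tin: lean the tool out past the low end, fingers pointing down and towards +x, 35 to 40 degrees from vertical, and draw the tin out that way.
- rack_place2 (a point): where the second tin's centre lies in the row on the rack, 44 mm up the track from rack_stop; axes as rack_stop
- rack_place3 (a point): where the third tin's centre lies in the row on the rack, 88 mm up the track from rack_stop; axes as rack_stop
- rack_load (a point): loading place at the rack's high end, behind the brush shelf: centre of a tin lying on the rails 150 mm up the track from rack_stop; open above and at both sides (bed 44 mm wide). The track ends with a 12 mm lip 33 mm farther up. Axes as rack_stop. A tin let go here, square to the track, rolls down between the walls to the row.
- mixer_seat (a point): roller mixer: centre of a tin lying on it, 94.5 mm above the table. x across its two level shafts (8 mm thick, 66 mm above the table, at x = -22 and +22 mm), y along them, z up. Each shaft has two black rubber wheels, 28 mm in diameter and 8 mm wide, at y = -15 and +15 mm; they do not turn. A tin lies in the trough between the shafts on all four wheels.
- mixer: the fixed roller mixer, a grey box 130 (x) x 180 (y) x 42 mm; origin at the centre of its underside, below mixer_seat, same axes. Two upright end plates, 80 mm wide in x and up to 78 mm above the table, hold the shafts; their inner faces are at y = -74 and +74 mm.
- bin_floor (a point): centre of the inner floor of the fixed open cardboard bin, 5 mm above the table; outer size 190 (x) x 160 (y) x 55 mm high, walls 5 mm; x and y along its sides, z up
- sanding_block: bystander: cork sanding block 40 x 75 x 26 mm lying in the bin beside the spare tin; origin at the centre of its underside, long side along y
- brush_pot: bystander: white pot 68 mm in diameter with brushes, 220 mm tall in all, standing on the table; origin at the centre of its underside
- medium_bottle: bystander: white bottle 60 mm in diameter and 150 mm tall, standing on the table; origin at the centre of its underside
- tape_roll: bystander: roll of paper tape 90 mm in diameter and 24 mm high, lying flat on the table; origin at the centre of its underside
There are look-alikes about, which are no part of the job. What is shaped like the part that bears tin_spare_center but red is not meant.

How it is judged:
By the outcome, as a careful person would: the job done as asked, in the order asked, and still so for the second after the job is handed in, with the robot touching nothing.
It also fails if it takes over 61 s, if anything falls off the work surface, if the arm or the gripper's body presses on something with over 40 N, if the wrist force passes 120 N, or if a joint passes its speed limit or range.

ROBOT

A 6-joint arm with a two-finger parallel gripper is mounted at the origin on the work surface. World frame = base frame: x ahead of the robot, y to its left, z up, the work surface at z = 0. Lengths are in m, angles in degrees, forces in N, time in s.
With the tool pointing down it reaches from about 0.275 to 0.85 m from the base axis. Payload 5.2 kg.
Tool frame: the origin (TCP) lies between the finger pads; the fingertips stand ctrl.tips_ahead ahead of it and the grasp point (between the pads) lies 11 mm behind it (ctrl.tips_ahead is the distance from the TCP to the fingertips, in m); z points along the fingers, y is the line along which they close (so a half turn about z gives the same grasp; the last joint's range is limited). The gripper opens to 85 mm and grips with 20 to 120 N. Pads are 22 mm wide; open, the fingers measure 114 mm over their backs; the gripper's body (76 mm by 85 mm) begins 54 mm behind the grasp point. The pads swing forward as they close: fully open they stand 13 mm farther back than shut.
Start: joints at [-84.958, 14.817, 87.949, -0, 77.235, -11.62], TCP at [0.158, -0.527, 0.219] pointing down, gripper open.
Joint ranges: [-179.93, 179.93], [-52.35, 119.4], [10.71, 147.94], [-69.91, 249.91], [12.55, 155.21], [-178.61, 178.61]. Speed limits (degrees/s): [147.25, 147.25, 180, 180, 180, 180].

INTERFACE

Orientations are given as [roll, pitch, yaw] about the fixed x, y, z axes, in that order (R = Rz(yaw) Ry(pitch) Rx(roll)).
In Python, from cell import ctrl gives the robot as it stands.
- The arm moves only by the tool step_arm, never from a script. Its argument "targets" is a list of rows, each a list of 3 entries, a list of its own where there are three numbers: the shift along the tool's x, y, z in mm, then the turn, a rotation vector about the tool's x, y, z in degrees, then the gripper's target within -1 to 1 (fully open at 1, half-way at 0, shut at -1). A call has 1 to 20 rows; each row is the pose to reach, as a shift and turn from the pose commanded when the call began, along the tool's axes at that moment; what a row does not reach only later rows make up. A row lasts 1/10 s, in which the tool goes at most 50 mm and 8.59 degrees, less where a joint would pass 70% of its speed; a pose out of reach is approached as far as the arm can. A call with a gripper value outside its range is refused whole. The fingers move at their own pace and stop on an object; "newtons" is the grip in N (left out, the last holds). Time passes only in rows, so rows that repeat a pose let the fingers close. It gives the time, the measured TCP pose, the force, the opening and the grip force at its end, in the units of the state.
- ctrl.get_obs(): the state, without advancing time (a new reading comes with each control period).
- ctrl.grab_frame(name): name is "side" or "top" or "wrist"; returns a dict with "color" (400x640x3 uint8, red, green, blue), "depth" (400x640 float32, m along the optical axis (not along the pixel's ray), 0 where there is no reading), "fov_y" (degrees; the focal length in pixels is half the picture's height over the tangent of half this angle, whatever the lens; pixels are square), "cx", "cy" (the principal point, pixels), "world_from_camera" (4x4, takes a point from camera to world coordinates); the wrist camera has in their place "T_tool_cam" (4x4, takes a point from camera to tool coordinates, whose origin is the TCP and whose axes are the flange's). Camera axes: x right, y down, z forward; pixel columns grow to the right and rows downward; lengths in m; the calibration is good to about 2 mm. A picture is of the moment at which its call begins: read the wrist's pose just before it.
- ctrl.sign_off(): hands the job in; it is judged then, once.
The state is a dict: "time": time; "joints": joint angles; "joint_velocities": joint speeds; "tau": joint torques, N m; "tcp_pos": TCP position; "ee_rot": TCP orientation; "ft_force": force on the tool from outside, world axes, zero at the start; "wrist_torque": the same for the moment, N m; "finger_gap": finger opening in m; "grip_force": force on a finger pad.
Only numpy, scipy, OpenCV 4.12 (cv2) and the standard library are available. Lean on these libraries where they do the work, as an engineer would, in place of code of your own. Each camera call takes 0.05 s, during which the arm holds its last target. There are 200 camera calls.

## Working session

There is one attempt and no reset: what is moved stays moved. The work goes in short steps, Python scripts to look and compute and a tool call to move; the robot and the scene stay as the last step left them, time stands still between calls to the robot, and variables do not carry over. Pictures are saved under pics/ and viewed, at most 10 in all, crops included, and the job is handed in when it is done.

Besides the shell and the picture viewer there is one more tool, called after ">>>" as name(argument=value, ...) on one line, values as JSON. step_arm: Moves the arm, as the interface text tells. Its arguments: {"type":"object","properties":{"targets":{"type":"array"},"newtons":{"type":"number"}},"required":["targets"]}

```bash
ls; mkdir -p pics; cat > h.py <<'E'
import numpy as np, cv2
from cell import ctrl
from scipy.spatial.transform import Rotation as R
def grab(n):
    o=ctrl.get_obs(); f=ctrl.grab_frame(n)
    h=f["color"].shape[0]; f["f"]=h/2/np.tan(np.radians(f["fov_y"])/2)
    if n=="wrist":
        T=np.eye(4); T[:3,:3]=R.from_euler("xyz",o["ee_rot"],degrees=True).as_matrix(); T[:3,3]=o["tcp_pos"]
        f["W"]=T@np.array(f["T_tool_cam"])
    else: f["W"]=np.array(f["world_from_camera"])
    return f
def cloud(f):
    d=f["depth"]; v,u=np.mgrid[:d.shape[0],:d.shape[1]]
    P=np.stack([(u-f["cx"])/f["f"]*d,(v-f["cy"])/f["f"]*d,d],-1)
    P=P@f["W"][:3,:3].T+f["W"][:3,3]; P[d==0]=np.nan; return P
def ray(f,u,v,z):
    d=f["W"][:3,:3]@np.array([(u-f["cx"])/f["f"],(v-f["cy"])/f["f"],1]); o=f["W"][:3,3]
    return o+d*(z-o[2])/d[2]
def save(f,n): cv2.imwrite("pics/"+n,cv2.cvtColor(f["color"],cv2.COLOR_RGB2BGR))
E
python3 - <<'E'
from h import *
import pickle
print(ctrl.get_obs(), ctrl.tips_ahead)
for n in("top","side"):
    f=grab(n); save(f,n+".png"); pickle.dump(f,open(n+".pkl","wb")); print(n,f["W"].round(3).tolist(),f["f"])
E
```

```text
pics
{'time': 0.0, 'joints': array([-8.49593341e+01,  1.48592986e+01,  8.80114628e+01, -1.39870938e-03,
        7.72349109e+01, -1.16197139e+01]), 'joint_velocities': array([-0.05211228,  0.00532037, -0.01740678, -0.04023782,  0.038706  ,
        0.00154742]), 'tau': array([ 2.13971884e-05, -4.46036088e+01, -2.90568155e+01, -2.46006321e-04,
        1.16739236e-02, -2.98792692e-06]), 'tcp_pos': array([ 0.15764691, -0.52634295,  0.21827165]), 'ee_rot': array([-1.79896219e+02, -1.99483557e-02,  1.66606720e+01]), 'ft_force': array([-0.637281  , -0.73883867, -0.46552347]), 'wrist_torque': array([-0.046278  ,  0.04125809,  0.00711805]), 'grip_force': 0.0, 'finger_gap': 0.08540240882499096} 0.008
top [[-0.026, -0.994, 0.105, 0.426], [-1.0, 0.024, -0.019, -0.054], [0.016, -0.106, -0.994, 1.188], [0.0, 0.0, 0.0, 1.0]] 451.8572563297156
side [[0.981, -0.113, 0.159, 0.327], [-0.195, -0.526, 0.828, -1.079], [-0.01, -0.843, -0.538, 0.735], [0.0, 0.0, 0.0, 1.0]] 436.51600052823756
```

View pics/top.png

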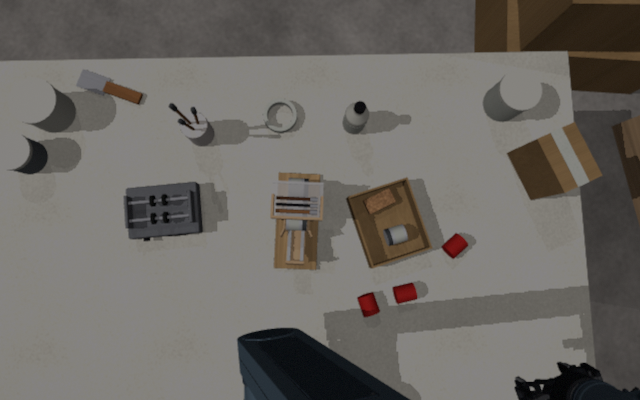

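View pics/side.png

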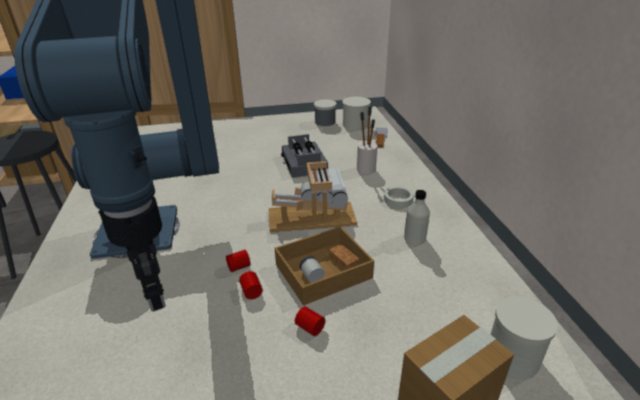

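Top view: the mixer is at about (163,210) and the rack at (297,220), with its low end up, under the brush shelf at (300,197). The bin is at (390,222), with the spare tin at (397,234) beside the block at (380,202). Candidates for the spare: the grey tin in the bin (397,234), and red tins at (369,304), (405,293) and (455,245). The red ones are excluded, so I choose the grey one.

```bash
cat > m.py <<'E'
from h import *
import pickle
f=pickle.load(open("top.pkl","rb")); P=cloud(f); g=pickle.load(open("side.pkl","rb")); Q=cloud(g)
def rect(P,box,z0,z1,nm):
    u0,v0,u1,v1=box; p=P[v0:v1,u0:u1].reshape(-1,3); p=p[(p[:,2]>z0)&(p[:,2]<z1)]
    r=cv2.minAreaRect((p[:,:2]*1000).astype(np.float32)); print(nm,len(p),np.round(r[0],1),np.round(r[1],1),round(r[2],2),"zmed",np.median(p[:,2]).round(4)); return p
print("table z",[np.nanmedian(P[v-4:v+4,u-4:u+4,2]).round(4) for u,v in((240,170),(240,280),(330,260),(460,200),(130,280))])
rect(P,(110,170,215,250),.034,.046,"mixer box 130x180 z42")
rect(P,(340,170,440,275),.047,.062,"bin rim 190x160 z55")
rect(P,(262,165,335,275),.006,.018,"foot 250x110 z12")
rect(P,(262,165,335,275),.125,.165,"shelf high")
p=rect(P,(383,220,412,247),.038,.056,"spare top")
rect(P,(360,185,400,218),.026,.036,"block 40x75 z31")
# color edges
hsv=cv2.cvtColor(f["color"],cv2.COLOR_RGB2HSV)
print(hsv[234,397],hsv[200,380],hsv[222,420],hsv[262,280],hsv[225,297],hsv[215,297])
for v in range(214,270,4): print(v,[(P[v,u]*1000).round(0).tolist() for u in(285,297,309)])
big=cv2.resize(f["color"][165:280,255:440],None,fx=4,fy=4,interpolation=cv2.INTER_CUBIC)
cv2.imwrite("pics/crop1.png",cv2.cvtColor(big,cv2.COLOR_RGB2BGR))
E
python3 m.py
```

```text
table z [np.float64(-0.0006), np.float64(-0.0003), np.float64(-0.0001), np.float64(0.0001), np.float64(-0.0008)]
mixer box 130x180 z42 2675 [528.  299.1] [132. 180.] 4.24 zmed 0.0414
bin rim 190x160 z55 760 [ 482.7 -273.9] [190.  161.2] 16.85 zmed 0.0538
foot 250x110 z12 1388 [505.3 -49.6] [165.3 272.3] 89.99 zmed 0.0117
shelf high 1874 [535.2 -42.9] [120.   90.2] 86.07 zmed 0.1307
spare top 300 [ 450.6 -291. ] [39.2 50.7] 14.36 zmed 0.046
block 40x75 z31 450 [ 542.3 -253.2] [54.7 81.3] 17.36 zmed 0.0308
[ 30  10 129] [ 14 130 106] [ 16 123  62] [ 17 112 112] [ 30  11 120] [ 15   4 119]
214 [[505.0, -15.0, 124.0], [504.0, -43.0, 127.0], [502.0, -71.0, 138.0]]
218 [[494.0, -16.0, 150.0], [493.0, -43.0, 149.0], [492.0, -71.0, 157.0]]
222 [[490.0, -12.0, 52.0], [486.0, -42.0, 109.0], [490.0, -73.0, 15.0]]
226 [[480.0, -12.0, 58.0], [476.0, -42.0, 108.0], [480.0, -72.0, 12.0]]
230 [[470.0, -12.0, 56.0], [467.0, -42.0, 94.0], [470.0, -72.0, 10.0]]
234 [[461.0, -10.0, 10.0], [459.0, -41.0, 64.0], [457.0, -71.0, 85.0]]
238 [[451.0, -9.0, 12.0], [449.0, -41.0, 67.0], [449.0, -72.0, 11.0]]
242 [[440.0, -9.0, 14.0], [439.0, -41.0, 62.0], [439.0, -71.0, 8.0]]
246 [[430.0, -9.0, 10.0], [429.0, -41.0, 67.0], [428.0, -71.0, 9.0]]
250 [[420.0, -9.0, 19.0], [419.0, -41.0, 71.0], [418.0, -71.0, 13.0]]
254 [[409.0, -9.0, 10.0], [410.0, -40.0, 69.0], [408.0, -71.0, 8.0]]
258 [[399.0, -8.0, 11.0], [400.0, -40.0, 70.0], [398.0, -70.0, 11.0]]
262 [[392.0, -11.0, 92.0], [391.0, -40.0, 95.0], [387.0, -70.0, 11.0]]
266 [[379.0, -8.0, 11.0], [378.0, -39.0, 16.0], [377.0, -70.0, 13.0]]
```

View pics/crop1.png

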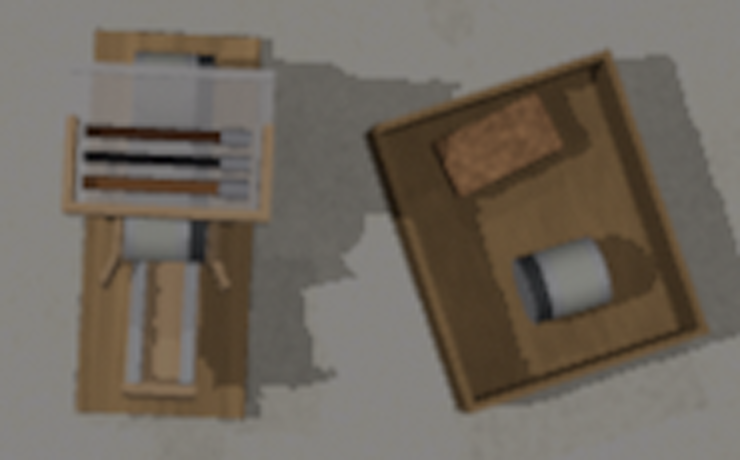

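Crop: the grey tin in the bin is at crop (560,280), with its axis roughly along the bin's y. The front tin shows under the clear shelf at crop (167,75), and the third tin sticks out behind the shelf. Next I refine the rack's yaw and stop, and locate the bystanders.

```bash
cat > m2.py <<'E'
from m import *
print("----")
hsv=cv2.cvtColor(f["color"],cv2.COLOR_RGB2HSV)
m=((hsv[...,1]>70)&(hsv[...,0]>8)&(hsv[...,0]<24)&(P[...,2]<.022)&(P[...,2]>-.004)).astype(np.uint8); m[:, :265]=0;m[:,330:]=0;m[:160]=0;m[280:]=0
v,u=np.nonzero(m); w=np.array([ray(f,a,b,.012) for a,b in zip(u,v)])
r=cv2.minAreaRect((w[:,:2]*1000).astype(np.float32)); print("foot colour",np.round(r[0],1),np.round(r[1],1),round(r[2],2))
c=(w[:,:2]*1000); 
for z0,z1,t in((.128,.138,"front rim?"),(.144,.158,"rear board"),(.118,.126,"floor")):
    rect(P,(262,165,335,225),z0,z1,t)
# centre line of rails/track & front tin (side view)
q=Q.reshape(-1,3)
s=q[(q[:,0]>.54)&(q[:,0]<.62)&(q[:,1]>-.09)&(q[:,1]<0)&(q[:,2]>.05)&(q[:,2]<.1)]
print("side front tin",len(s),s.min(0).round(4),s.max(0).round(4),np.median(s,0).round(4))
# circle fit in xz to end-face-free points
a=np.c_[2*s[:,0],2*s[:,2],np.ones(len(s))]; print("circ",np.linalg.lstsq(a,(s[:,0]**2+s[:,2]**2),rcond=None)[0].round(4))
e=s[np.abs(s[:,1]-s[:,1].min())<.004]; print("end face",len(e),e.min(0).round(4),e.max(0).round(4))
p=P[165:190,280:320].reshape(-1,3); s=p[(p[:,2]>.06)&(p[:,2]<.1)]; print("top front tin",len(s),s.min(0).round(4) if len(s) else'',s.max(0).round(4) if len(s) else '')
s=P[220:232,280:315].reshape(-1,3); s=s[s[:,2]>.09]; print("third top",s.min(0).round(4),s.max(0).round(4))
for n,b,z0 in(("pot",(165,95,215,150),.08),("bottle",(335,95,375,140),.05),("tape",(260,95,300,140),.015)):
    u0,v0,u1,v1=b;p=P[v0:v1,u0:u1].reshape(-1,3);p=p[p[:,2]>z0];print(n,np.round(np.nanpercentile(p,[3,50,97],axis=0),3).tolist())
E
python3 m2.py | sed -n '/----/,$p'
```

```text
----
foot colour [495.7 -46.5] [118.3 248.4] 85.51
front rim? 946 [535.2 -42.6] [119.3  90.2] 86.06 zmed 0.1312
rear board 271 [518.1 -41.7] [120.   55.9] 86.09 zmed 0.1516
floor 229 [531.8 -42.9] [118.   84.6] 86.61 zmed 0.125
side front tin 270 [ 0.5404 -0.0765  0.0501] [ 0.5985 -0.0382  0.0968] [ 0.5693 -0.0701  0.0754]
circ [ 0.569   0.0727 -0.3286]
end face 48 [ 0.5573 -0.0765  0.0528] [ 0.5978 -0.0725  0.0896]
top front tin 70 [ 0.5872 -0.0719  0.0755] [ 0.5975 -0.0224  0.0929]
third top [ 0.4669 -0.0822  0.0917] [ 0.4915 -0.0155  0.1476]
pot [[0.702, 0.179, 0.086], [0.731, 0.206, 0.096], [0.758, 0.234, 0.22]]
bottle [[0.723, -0.221, 0.058], [0.742, -0.191, 0.104], [0.769, -0.168, 0.152]]
tape [[0.733, -0.043, 0.016], [0.776, -0.001, 0.023], [0.816, 0.039, 0.027]]
```

```bash
cat > go.py <<'E'
from h import *
Z=np.array([0,0,1.])
STOP=np.array([575.1,-45.9,72.]); RY=-3.93; MIX=np.array([528,299.1,94.5]); SP=np.array([450.6,-291,27.])
def pose(centre,yaw,tilt,back):  # tool: yaw of tool x, tilt about tool y leaning out; grasp point `back` mm behind centre
    r=R.from_euler("z",yaw,degrees=True)*R.from_euler("x",180,degrees=True)*R.from_euler("y",-tilt,degrees=True)
    return np.array(centre)+(11-back)*r.as_matrix()[:,2], r
def delta(goal,o=None):
    o=o or ctrl.get_obs(); p,r=goal; r0=R.from_euler("xyz",o["ee_rot"],degrees=True)
    d=r0.inv().apply(p-1000*np.array(o["tcp_pos"])); w=(r0.inv()*r).as_rotvec(degrees=True)
    print("goal",p.round(1),"z",r.as_matrix()[:,2].round(2),"shift",d.round(1).tolist(),"rot",w.round(2).tolist(),"gap",round(float(o["finger_gap"]),4))
E
python3 - <<'E'
from go import *
delta(pose(STOP+[0,0,0],RY,40,0))
g=pose([620,-49,280],RY,40,11); delta(g)
E
```

```text
goal [568.  -45.4  63.6] z [-0.64  0.04 -0.77] shift [531.0, -342.9, 155.5] rot [7.1, -39.56, 19.78] gap 0.0855
goal [620. -49. 280.] z [-0.64  0.04 -0.77] shift [579.8, -324.9, -60.9] rot [7.1, -39.56, 19.78] gap 0.0855
```

>>> step_arm(targets=[[[0,0,-50],[0,0,0],1],[[0,0,-100],[0,0,0],1],[[580,-325,-61],[7.1,-39.56,19.78],1],[[580,-325,-61],[7.1,-39.56,19.78],1],[[580,-325,-61],[7.1,-39.56,19.78],1],[[580,-325,-61],[7.1,-39.56,19.78],1],[[580,-325,-61],[7.1,-39.56,19.78],1],[[580,-325,-61],[7.1,-39.56,19.78],1],[[580,-325,-61],[7.1,-39.56,19.78],1],[[580,-325,-61],[7.1,-39.56,19.78],1],[[580,-325,-61],[7.1,-39.56,19.78],1],[[580,-325,-61],[7.1,-39.56,19.78],1],[[580,-325,-61],[7.1,-39.56,19.78],1],[[580,-325,-61],[7.1,-39.56,19.78],1],[[580,-325,-61],[7.1,-39.56,19.78],1],[[580,-325,-61],[7.1,-39.56,19.78],1],[[580,-325,-61],[7.1,-39.56,19.78],1],[[580,-325,-61],[7.1,-39.56,19.78],1]])

```text
time: 1.9
tcp_pos: [0.6202, -0.0492, 0.2789]
ee_rot: [179.9, 40.1, -4.0]
ft_force: [-0.6, -0.4, 0.2]
finger_gap: 0.0857
grip_force: 0.0
```

```bash
python3 - <<'E'
from go import *
o=ctrl.get_obs();print(o["joints"].round(1),o["time"],o["tcp_pos"],o["ee_rot"])
delta(pose(STOP,RY,40,100),o)
E
```

```text
[-11.7  51.9  28.9  -7.8 138.7  78.2] 1.9 [ 0.62019342 -0.04916385  0.27890338] [179.87497121  40.08097735  -3.96632034]
goal [632.2 -49.8 140.2] z [-0.64  0.04 -0.77] shift [98.5, -0.4, 98.4] rot [0.1, 0.08, -0.03] gap 0.0857
```

>>> step_arm(targets=[[[98.5,-0.4,98.4],[0,0,0],1],[[98.5,-0.4,98.4],[0,0,0],1],[[98.5,-0.4,98.4],[0,0,0],1],[[98.5,-0.4,98.4],[0,0,0],1],[[98.5,-0.4,98.4],[0,0,0],1],[[98.5,-0.4,98.4],[0,0,0],1]])

```text
time: 2.5
tcp_pos: [0.6331, -0.051, 0.1449]
ee_rot: [179.8, 39.7, -4.1]
ft_force: [-0.4, -0.5, 0.5]
finger_gap: 0.0854
grip_force: 0.0
```

```bash
python3 - <<'E'
from go import *
f=grab("wrist"); save(f,"w1.png"); P=cloud(f)
o=ctrl.get_obs();print(o["joints"].round(1),o["tcp_pos"])
s=P.reshape(-1,3);s=s[(abs(s[:,0]-.575)<.03)&(abs(s[:,1]+.046)<.035)&(s[:,2]>.063)&(s[:,2]<.1)]
print(len(s)); print(np.percentile(s,[1,50,99],axis=0).round(4)); a=np.c_[2*s[:,0],2*s[:,2],np.ones(len(s))]; x=np.linalg.lstsq(a,(s[:,0]**2+s[:,2]**2),rcond=None)[0];print("circ",x[:2].round(4),np.sqrt(x[2]+x[0]**2+x[1]**2))
delta(pose(STOP,RY,40,5),o)
E
```

```text
[-11.7  55.9  38.7  -6.1 124.6  80.7] [ 0.63339232 -0.05073429  0.14503686]
4919
[[ 0.5456 -0.0691  0.064 ]
 [ 0.5888 -0.0438  0.0881]
 [ 0.5994 -0.019   0.0979]]
circ [0.5687 0.0697] 0.028534210921695988
goal [571.3 -45.6  67.4] z [-0.64  0.04 -0.77] shift [1.6, -1.0, 99.6] rot [0.08, -0.34, -0.13] gap 0.0856
```

View pics/w1.png

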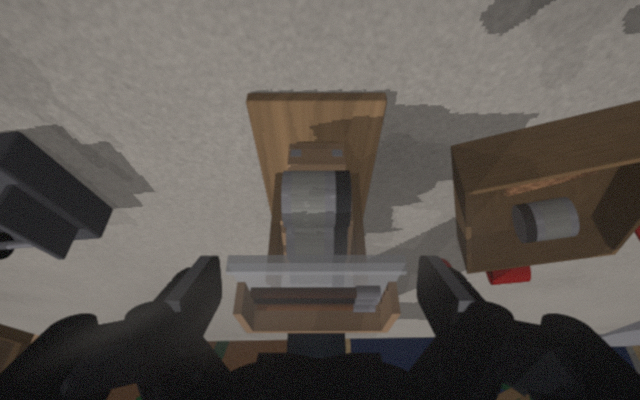

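Wrist view: the front tin is at cols 281–351, rows 170–225, centred between the open fingers (218 and 420). The shelf is at rows 256–330 and the way in is clear.

>>> step_arm(targets=[[[0.8,-0.5,25],[0,-0.3,0],1],[[1.6,-1,50],[0,-0.3,0],1],[[1.6,-1,70],[0,-0.3,0],1],[[1.6,-1,70],[0,-0.3,0],1],[[1.6,-1,70],[0,-0.3,0],1]])

```text
time: 3.05
tcp_pos: [0.5899, -0.0463, 0.089]
ee_rot: [179.8, 40.1, -4.0]
ft_force: [-0.3, -0.3, 0.3]
finger_gap: 0.085
grip_force: 0.0
```

```bash
python3 - <<'E'
from go import *
f=grab("wrist"); P=cloud(f)
o=ctrl.get_obs();print(o["tcp_pos"],o["ee_rot"],o["ft_force"])
s=P.reshape(-1,3);s=s[(abs(s[:,0]-.575)<.028)&(abs(s[:,1]+.046)<.035)&(s[:,2]>.063)&(s[:,2]<.1)]
print(len(s), np.percentile(s,[1,50,99],axis=0).round(4))
from scipy.optimize import least_squares
k=s[(s[:,0]>.578)&(s[:,2]>.075)];print(len(k),least_squares(lambda q:np.hypot(k[:,0]-q[0],k[:,2]-q[1])-.022,[.575,.072],loss="soft_l1",f_scale=.001).x)
delta(pose(STOP,RY,40,5),o)
E
```

```text
[ 0.59036546 -0.04636076  0.08901548] [179.82997433  40.04330606  -4.04474929] [ 0.00716046 -0.18137893  0.05522574]
8517 [[ 0.5475 -0.0693  0.064 ]
 [ 0.5917 -0.0439  0.0872]
 [ 0.5994 -0.0192  0.0964]]
4852 [0.57587953 0.07213454]
goal [571.3 -45.6  67.4] z [-0.64  0.04 -0.77] shift [-0.7, 0.5, 28.8] rot [0.1, 0.04, -0.09] gap 0.0856
```

>>> step_arm(targets=[[[0,-0.3,10],[0,0,0],1],[[-0.1,-0.4,20],[0,0,0],1],[[-0.1,-0.4,28.8],[0,0,0],1],[[-0.1,-0.4,28.8],[0,0,0],1],[[-0.1,-0.4,28.8],[0,0,0],1],[[-0.1,-0.4,28.8],[0,0,0],-0.4],[[-0.1,-0.4,28.8],[0,0,0],-0.4],[[-0.1,-0.4,28.8],[0,0,0],-0.4],[[-0.1,-0.4,28.8],[0,0,0],-0.4],[[-0.1,-0.4,28.8],[0,0,0],-0.4],[[-0.1,-0.4,28.8],[0,0,0],-0.4]], newtons=35)

```text
time: 4.2
tcp_pos: [0.5706, -0.0444, 0.0652]
ee_rot: [179.9, 40.2, -4.0]
ft_force: [3.5, 0.4, 4.2]
finger_gap: 0.049
grip_force: 36.6
```

Gripped. I draw it out along the tool axis.

>>> step_arm(targets=[[[0,0,-5],[0,0,0],-0.4],[[0,0,-12],[0,0,0],-0.4],[[0,0,-20],[0,0,0],-0.4],[[0,0,-30],[0,0,0],-0.4],[[0,0,-45],[0,0,0],-0.4],[[0,0,-60],[0,0,0],-0.4],[[0,0,-80],[0,0,0],-0.4],[[0,0,-100],[0,0,0],-0.4],[[0,0,-120],[0,0,0],-0.4],[[0,0,-120],[0,0,0],-0.4]])

```text
time: 5.2
tcp_pos: [0.6494, -0.0498, 0.1581]
ee_rot: [179.8, 40.0, -4.0]
ft_force: [0.1, -0.1, -1.1]
finger_gap: 0.0491
grip_force: 36.4
```

```bash
python3 - <<'E'
from go import *
f=grab("wrist"); save(f,"w2.png")
o=ctrl.get_obs();print(o["tcp_pos"],o["ee_rot"],o["ft_force"],o["finger_gap"],o["grip_force"],o["joints"].round(1))
delta(pose([600,-49,300],RY,40,11),o)
E
```

```text
[ 0.64855667 -0.04967317  0.15674328] [179.85339293  40.13272512  -4.02576665] [-0.37992988 -0.66324315 -1.10791624] 0.04916188378993145 36.3593316078186 [-11.4  58.3  32.5  -6.3 129.   80.4]
goal [600. -49. 300.] z [-0.64  0.04 -0.77] shift [-129.4, 2.9, -78.3] rot [0.08, 0.13, -0.07] gap 0.0492
```

View pics/w2.png

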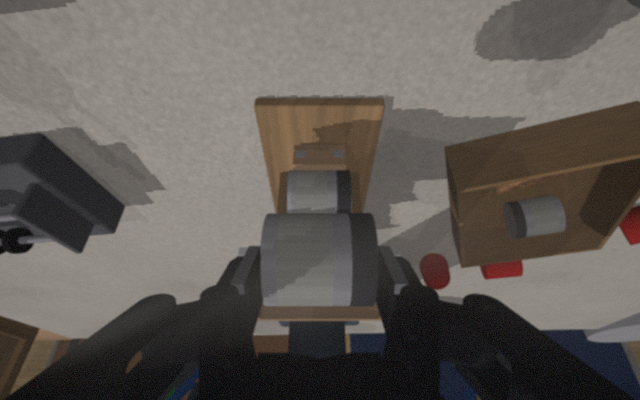

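The tin is held (centre near (320,260)) and the next tin now rests at the stop (319,192).

```bash
python3 - <<'E'
from go import *
o=ctrl.get_obs()
delta(pose([560,-20,290],0,0,11),o)
delta(pose(MIX+[0,0,60],4.24,0,2.3),o)
E
```

```text
goal [560. -20. 290.] z [ 0. -0. -1.] shift [-155.0, -23.3, -43.7] rot [-1.27, 40.12, -3.81] gap 0.0492
goal [528.  299.1 145.8] z [ 0. -0. -1.] shift [-103.6, -339.7, 100.8] rot [-2.75, 40.07, -7.87] gap 0.0492
```

>>> step_arm(targets=[[[-25,0,-30],[0,0,0],-0.4],[[-50,0,-60],[0,0,0],-0.4],[[-71,0,-84],[0,0,0],-0.4],[[-71,0,-84],[0,0,0],-0.4],[[-155,-23.3,-43.7],[-1.27,40.12,-3.81],-0.4],[[-155,-23.3,-43.7],[-1.27,40.12,-3.81],-0.4],[[-155,-23.3,-43.7],[-1.27,40.12,-3.81],-0.4],[[-155,-23.3,-43.7],[-1.27,40.12,-3.81],-0.4],[[-155,-23.3,-43.7],[-1.27,40.12,-3.81],-0.4],[[-155,-23.3,-43.7],[-1.27,40.12,-3.81],-0.4],[[-103.6,-339.7,100.8],[-2.75,40.07,-7.87],-0.4],[[-103.6,-339.7,100.8],[-2.75,40.07,-7.87],-0.4],[[-103.6,-339.7,100.8],[-2.75,40.07,-7.87],-0.4],[[-103.6,-339.7,100.8],[-2.75,40.07,-7.87],-0.4],[[-103.6,-339.7,100.8],[-2.75,40.07,-7.87],-0.4],[[-103.6,-339.7,100.8],[-2.75,40.07,-7.87],-0.4],[[-103.6,-339.7,100.8],[-2.75,40.07,-7.87],-0.4],[[-103.6,-339.7,100.8],[-2.75,40.07,-7.87],-0.4],[[-103.6,-339.7,100.8],[-2.75,40.07,-7.87],-0.4],[[-103.6,-339.7,100.8],[-2.75,40.07,-7.87],-0.4]])

```text
time: 7.25
tcp_pos: [0.5266, 0.2982, 0.1455]
ee_rot: [-180.0, 0.2, 4.2]
ft_force: [0.2, -0.6, -0.0]
finger_gap: 0.0494
grip_force: 36.9
```

```bash
python3 - <<'E'
from go import *
import pickle
f=grab("wrist"); save(f,"w3.png"); P=cloud(f)
o=ctrl.get_obs();print(o["tcp_pos"],o["ee_rot"],o["ft_force"],o["finger_gap"])
c=o["tcp_pos"]
s=P.reshape(-1,3);k=s[(abs(s[:,0]-c[0])<.03)&(abs(s[:,1]-c[1])<.015)&(abs(s[:,2]-c[2])<.04)]
print("tin pts",len(k),np.percentile(k,[1,50,99],axis=0).round(4).tolist())
t=pickle.load(open("top.pkl","rb"));T=cloud(t)[175:245,115:210].reshape(-1,3)
# mixer parts: wheels/plates above box, in mixer frame
for nm,p in(("top",T),("wrist",s)):
    d=(p-[.528,.2991,0])@R.from_euler("z",4.24,degrees=True).as_matrix()*1000
    w=d[(d[:,2]>73)&(d[:,2]<84)&(abs(d[:,1])<50)&(abs(d[:,0])<50)]; pl=d[(d[:,2]>70)&(d[:,2]<84)&(abs(d[:,1])>60)&(abs(d[:,1])<95)&(abs(d[:,0])<60)]
    print(nm,"wheels",len(w),[ (sg,np.median(w[w[:,0]*sg>8],0).round(1).tolist(), len(w[w[:,0]*sg>8])) for sg in(-1,1)],"plates",[(sg,np.percentile(pl[pl[:,1]*sg>0],[2,50,98],axis=0).round(1).tolist() if (pl[:,1]*sg>0).any() else 0) for sg in(-1,1)])
    for sg in(-1,1):
        for sy in(-1,1):
            q=w[(w[:,0]*sg>8)&(w[:,1]*sy>4)]; print("   ",sg,sy,len(q),q.mean(0).round(1) if len(q) else '')
delta(pose(MIX,4.24,0,2.3),o)
E
```

```text
[0.52723298 0.29790362 0.14610413] [-1.79976061e+02  1.32450729e-01  4.15426877e+00] [ 0.13057381 -0.61318462 -0.81555895] 0.04934315830716989
tin pts 6490 [[0.5109, 0.2832, 0.1515], [0.5354, 0.2979, 0.1734], [0.549, 0.3126, 0.177]]
top wheels 142 [(-1, [-21.0, 6.1, 78.5], 73), (1, [22.9, -9.5, 78.0], 69)] plates [(-1, [[-36.9, -81.4, 70.2], [2.2, -77.4, 76.6], [38.3, -63.4, 81.3]]), (1, [[-38.6, 63.3, 70.5], [0.3, 77.2, 76.1], [38.2, 83.0, 80.4]])]
    -1 -1 35 [-21.4 -14.2  78. ]
    -1 1 37 [-21.3  15.3  78. ]
    1 -1 35 [ 22.8 -15.2  77.9]
    1 1 34 [22.7 15.3 77.7]
wrist wheels 828 [(-1, [nan, nan, nan], 0), (1, [25.1, 14.1, 78.8], 828)] plates [(-1, [[-35.4, -78.2, 70.2], [4.9, -72.9, 77.7], [40.4, -62.9, 79.3]]), (1, [[-35.4, 63.8, 70.1], [5.4, 78.9, 77.6], [40.3, 84.4, 79.4]])]
    -1 -1 0 
    -1 1 0 
    1 -1 407 [ 24.8 -11.8  78.3]
    1 1 421 [24.6 18.  78.1]
goal [528.  299.1  85.8] z [ 0. -0. -1.] shift [1.0, -1.1, 60.3] rot [-0.02, 0.13, -0.09] gap 0.0493
  return _methods._mean(a, axis=axis, dtype=dtype,
  ret = um.true_divide(
```

View pics/w3.png

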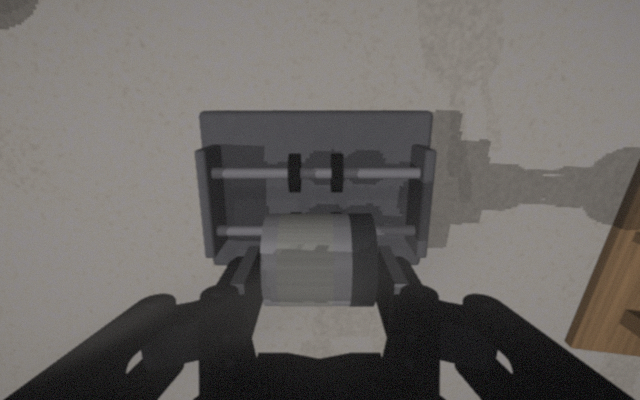

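```bash
python3 - <<'E'
from go import *
f=grab("wrist"); P=cloud(f); o=ctrl.get_obs(); c=np.array(o["tcp_pos"])
M=R.from_euler("z",o["ee_rot"][2],degrees=True).as_matrix()
d=(P.reshape(-1,3)-c)@M*1000   # aligned to tool yaw, mm rel. TCP, y = mixer y
k=d[(abs(d[:,0])<24)&(abs(d[:,1])<40)&(d[:,2]>18)&(d[:,2]<40)]
print("tin y",np.percentile(k[:,1],[.5,2,50,98,99.5]).round(1),"ztop",np.percentile(k[:,2],99).round(1))
# column limits of tin at its bright rows via image
g=cv2.cvtColor(f["color"],cv2.COLOR_RGB2GRAY)
for r in(225,235,245): print(r,[(int(u),(d.reshape(400,640,3)[r,u]).round(1).tolist()) for u in(258,262,266,318,370,374,378)])
w=d[(d[:,2]>-73)&(d[:,2]<-66)&(abs(d[:,1])<40)&(d[:,0]>10)&(d[:,0]<50)]
for s in(-1,1):
    q=w[w[:,1]*s>2-(-0)] ; print("wheel",s,len(q),np.percentile(q,[3,50,97],axis=0).round(1).tolist())
E
```

```text
tin y [-35.6 -32.2   1.2  35.   38.2] ztop 39.0
225 [(258, [-24.6, 52.1, -105.3]), (262, [-24.3, 48.6, -104.6]), (266, [19.5, 24.7, 16.8]), (318, [19.4, 1.6, 16.5]), (370, [19.6, -21.4, 17.1]), (374, [20.2, -22.9, 18.6]), (378, [-24.1, -48.1, -104.1])]
235 [(258, [-22.1, 46.8, -76.4]), (262, [17.2, 25.5, 23.2]), (266, [16.0, 24.3, 19.9]), (318, [16.4, 1.6, 21.0]), (370, [17.0, -20.7, 22.6]), (374, [16.9, -22.5, 22.3]), (378, [-22.0, -43.1, -76.3])]
245 [(258, [-42.2, 52.8, -104.2]), (262, [13.7, 25.2, 25.7]), (266, [13.3, 23.7, 24.6]), (318, [13.8, 1.6, 25.8]), (370, [13.4, -20.5, 24.9]), (374, [13.6, -22.1, 25.4]), (378, [-42.4, -49.1, -104.7])]
wheel -1 367 [[13.2, -14.4, -72.4], [25.8, -10.5, -68.1], [35.6, -6.6, -66.1]]
wheel 1 358 [[13.0, 15.5, -72.5], [26.3, 19.5, -67.9], [35.7, 23.0, -66.1]]
```

>>> step_arm(targets=[[[2,-2.5,20],[0,0,0],-0.4],[[2,-2.5,40],[0,0,0],-0.4],[[2,-2.5,50],[0,0,0],-0.4],[[2,-2.5,54],[0,0,0],-0.4],[[2,-2.5,55],[0,0,0],-0.4],[[2,-2.5,55],[0,0,0],-0.4],[[2,-2.5,55],[0,0,0],-0.4]])

```text
time: 8.05
tcp_pos: [0.5294, 0.3021, 0.0919]
ee_rot: [-179.9, 0.0, 4.2]
ft_force: [0.4, -0.2, -0.2]
finger_gap: 0.0493
grip_force: 36.9
```

>>> step_arm(targets=[[[0,0,1],[0,0,0],-0.4],[[0,0,2],[0,0,0],-0.4],[[0,0,2],[0,0,0],-0.4],[[0,0,2],[0,0,0],-0.4]])

```text
time: 8.45
tcp_pos: [0.5287, 0.302, 0.089]
ee_rot: [-180.0, 0.1, 4.2]
ft_force: [-0.2, 1.2, -1.4]
finger_gap: 0.0489
grip_force: 36.9
```

>>> step_arm(targets=[[[0,1.2,1],[0,0,0],-0.4],[[0,1.2,1],[0,0,0],-0.4],[[0,1.2,2],[0,0,0],-0.4],[[0,1.2,2],[0,0,0],-0.4],[[0,1.2,2],[0,0,0],-0.4]])

```text
time: 8.95
tcp_pos: [0.5288, 0.3007, 0.0869]
ee_rot: [-180.0, 0.2, 4.2]
ft_force: [-0.6, 0.4, -0.8]
finger_gap: 0.0493
grip_force: 36.9
```

>>> step_arm(targets=[[[0,0,0.5],[0,0,0],-0.4],[[0,0,1],[0,0,0],-0.4],[[0,0,1],[0,0,0],-0.4],[[0,0,1],[0,0,0],-0.4]])

```text
time: 9.35
tcp_pos: [0.5293, 0.3008, 0.0863]
ee_rot: [-179.9, 0.1, 4.2]
ft_force: [0.4, 0.8, 1.8]
finger_gap: 0.049
grip_force: 37.2
```

>>> step_arm(targets=[[[0,0,0.5],[0,0,0],-0.4],[[0,0,1],[0,0,0],-0.4],[[0,0,1],[0,0,0],-0.4],[[0,0,1],[0,0,0],-0.4]])

```text
time: 9.75
tcp_pos: [0.5296, 0.3009, 0.086]
ee_rot: [-179.9, 0.0, 4.2]
ft_force: [0.3, -0.2, 5.8]
finger_gap: 0.0493
grip_force: 37.8
```

Fz is 5.8 N with almost no side force, so the tin is seated on both shafts. I release it.

>>> step_arm(targets=[[[0,0,0],[0,0,0],0.3],[[0,0,0],[0,0,0],0.3],[[0,0,0],[0,0,0],0.7],[[0,0,0],[0,0,0],0.7],[[0,0,0],[0,0,0],0.7],[[0,0,-15],[0,0,0],0.7],[[0,0,-35],[0,0,0],0.7],[[0,0,-65],[0,0,0],0.7],[[0,0,-100],[0,0,0],0.7],[[0,0,-150],[0,0,0],1],[[0,0,-150],[0,0,0],1]])

```text
time: 10.85
tcp_pos: [0.5327, 0.302, 0.2429]
ee_rot: [-179.8, -0.6, 4.2]
ft_force: [0.5, 0.5, 0.0]
finger_gap: 0.0854
grip_force: 0.0
```

```bash
python3 - <<'E'
from go import *
f=grab("wrist"); P=cloud(f); t=grab("top"); save(t,"t2.png"); T=cloud(t)
o=ctrl.get_obs();print(o["tcp_pos"],o["ee_rot"],o["finger_gap"])
A=R.from_euler("z",4.24,degrees=True).as_matrix()
for nm,p in(("wrist",P),("top",T)):
    d=(p.reshape(-1,3)-[.528,.2991,0])@A*1000
    k=d[(abs(d[:,0])<30)&(abs(d[:,1])<40)&(d[:,2]>96)&(d[:,2]<125)]
    w=d[(abs(d[:,0])>17)&(abs(d[:,0])<40)&(abs(d[:,1])<40)&(d[:,2]>73)&(d[:,2]<82)]
    print(nm,len(k),np.percentile(k,[1,50,99],axis=0).round(1).tolist() if len(k) else ''); 
    print("  wheels",[(sx,sy,w[(w[:,0]*sx>0)&(w[:,1]*sy>2)].mean(0).round(1).tolist()) for sx in(-1,1) for sy in(-1,1) if ((w[:,0]*sx>0)&(w[:,1]*sy>2)).any()])
    if len(k): print("  rect",cv2.minAreaRect(k[:,:2].astype(np.float32)))
print("spare hover:"); delta(pose(SP+[0,0,80],14.4,0,4),o)
save(f,"w4.png")
E
```

```text
[0.52989238 0.3009163  0.23656797] [-1.79898606e+02 -4.98455613e-02  4.23493717e+00] 0.08544751374763951
wrist 2582 [[-17.1, -21.5, 97.4], [6.5, 3.1, 114.0], [23.5, 27.7, 117.8]]
  wheels [(-1, -1, [-29.2, -11.4, 76.8]), (-1, 1, [-29.0, 17.9, 76.8]), (1, -1, [28.8, -11.9, 78.2]), (1, 1, [28.8, 18.2, 78.4])]
  rect ((1.9725532531738281, 3.0565662384033203), (43.732967376708984, 50.037628173828125), 0.07448780536651611)
top 376 [[-20.3, -24.9, 97.2], [-2.8, -3.5, 112.8], [20.0, 25.6, 119.6]]
  wheels [(-1, -1, [-25.7, -15.1, 77.0]), (-1, 1, [-26.2, 16.2, 77.1]), (1, -1, [28.4, -15.5, 76.6])]
  rect ((0.1706218719482422, 0.9910335540771484), (42.813743591308594, 53.1566276550293), 0.5023759007453918)
spare hover:
goal [ 450.6 -291.   100. ] z [ 0. -0. -1.] shift [-122.9, 584.7, 135.4] rot [-0.1, -0.06, -10.17] gap 0.0854
```

View pics/w4.png

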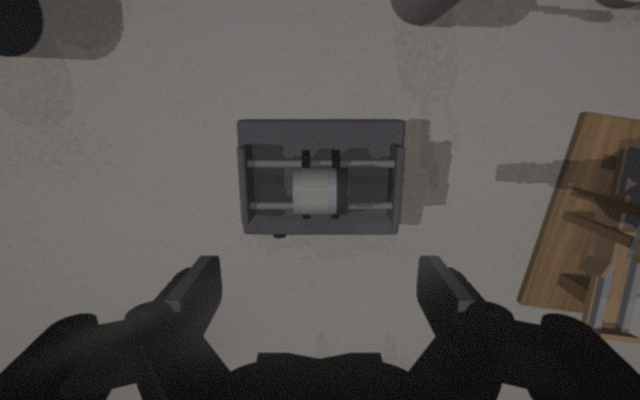

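The tin sits on all four wheels in the middle: wrist y is 3.1 against 3.2 for the wheels, and the yaw error is about 0. Next is the spare.

>>> step_arm(targets=[[[-60,200,-30],[0,0,0],1],[[-60,200,-30],[0,0,0],1],[[-60,200,-30],[0,0,0],1],[[-60,200,-30],[0,0,0],1],[[-123,480,-30],[0,0,-10.2],1],[[-123,480,-30],[0,0,-10.2],1],[[-123,480,-30],[0,0,-10.2],1],[[-123,480,-30],[0,0,-10.2],1],[[-123,480,-30],[0,0,-10.2],1],[[-123,480,-30],[0,0,-10.2],1],[[-123,584,70],[0,0,-10.2],1],[[-123,584,70],[0,0,-10.2],1],[[-123,584,70],[0,0,-10.2],1],[[-123,584,70],[0,0,-10.2],1],[[-123,584,70],[0,0,-10.2],1]])

```text
time: 12.45
tcp_pos: [0.448, -0.2901, 0.1622]
ee_rot: [-179.6, 0.3, 14.3]
ft_force: [-0.3, 0.3, 0.6]
finger_gap: 0.0855
grip_force: 0.0
```

```bash
python3 - <<'E'
from go import *
f=grab("wrist"); P=cloud(f); save(f,"w5.png")
o=ctrl.get_obs();print(o["tcp_pos"],o["ee_rot"],o["finger_gap"]); c=np.array(o["tcp_pos"])
hsv=cv2.cvtColor(f["color"],cv2.COLOR_RGB2HSV)
s=P.reshape(-1,3); sat=hsv[...,1].reshape(-1)
k=s[(np.hypot(s[:,0]-.4506,s[:,1]+.291)<.05)&(s[:,2]>.033)&(s[:,2]<.058)]
r=cv2.minAreaRect((k[:,:2]*1000).astype(np.float32)); print(len(k),r,np.percentile(k[:,2],98))
delta(pose(SP,14.4,0,4),o)
E
```

```text
[ 0.44879898 -0.28991457  0.16371941] [-179.76506576    0.20815634   14.40340027] 0.08563771356080155
2756 ((452.2120056152344, -289.18853759765625), (42.2244873046875, 50.05805587768555), 15.560077667236328) 0.05004930936880787
goal [ 450.6 -291.    20. ] z [ 0. -0. -1.] shift [2.0, 2.1, 143.7] rot [-0.23, 0.21, 0.0] gap 0.0856
```

View pics/w5.png

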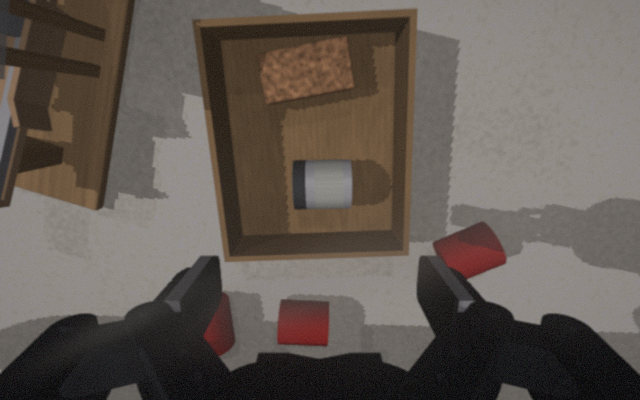

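The spare is at (322,184), plain grey with a dark band, clear of the bin walls and block. The red ones are outside the bin. I descend.

>>> step_arm(targets=[[[3,1.6,40],[-0.2,0.2,-0.6],1],[[3,1.6,75],[-0.2,0.2,-0.6],1],[[3,1.6,100],[-0.2,0.2,-0.6],1],[[3,1.6,120],[-0.2,0.2,-0.6],1],[[3,1.6,135],[-0.2,0.2,-0.6],1],[[3,1.6,142],[-0.2,0.2,-0.6],1],[[3,1.6,142],[-0.2,0.2,-0.6],1],[[3,1.6,142],[-0.2,0.2,-0.6],-0.4],[[3,1.6,142],[-0.2,0.2,-0.6],-0.4],[[3,1.6,142],[-0.2,0.2,-0.6],-0.4],[[3,1.6,142],[-0.2,0.2,-0.6],-0.4],[[3,1.6,142],[-0.2,0.2,-0.6],-0.4],[[3,1.6,142],[-0.2,0.2,-0.6],-0.4]], newtons=35)

```text
time: 13.8
tcp_pos: [0.453, -0.2919, 0.0241]
ee_rot: [179.8, -0.1, 15.0]
ft_force: [-1.0, 1.6, 5.2]
finger_gap: 0.0488
grip_force: 35.7
```

>>> step_arm(targets=[[[0,0,-10],[0,0,0],-0.4],[[0,0,-30],[0,0,0],-0.4],[[0,0,-65],[0,0,0],-0.4],[[0,0,-110],[0,0,0],-0.4],[[0,0,-160],[0,0,0],-0.4],[[0,0,-210],[0,0,0],-0.4],[[0,0,-210],[0,0,0],-0.4],[[0,0,-210],[0,0,0],-0.4]])

```text
time: 14.6
tcp_pos: [0.4524, -0.2915, 0.2347]
ee_rot: [179.7, -0.2, 15.0]
ft_force: [-0.0, 1.1, -1.5]
finger_gap: 0.0489
grip_force: 37.2
```

```bash
python3 - <<'E'
from go import *
f=grab("wrist"); P=cloud(f); save(f,"w6.png")
o=ctrl.get_obs();print(o["tcp_pos"],o["ee_rot"],o["finger_gap"]); c=np.array(o["tcp_pos"])
M=R.from_euler("z",o["ee_rot"][2],degrees=True).as_matrix()
d=((P-c)@M*1000)
for r in(225,235,245,265): 
    q=d[r]; i=np.where((q[:,2]>-5)&(abs(q[:,1])<26)&(abs(q[:,0])<25))[0]; print(r,i.min(),i.max(),q[i.min()].round(1),q[318].round(1),q[i.max()].round(1))
u=np.array([np.cos(np.radians(176.07)),np.sin(np.radians(176.07)),0])
L=np.array([575.5,-45.0,72])+147.7*u+[0,0,26.05]; print("load",L)
delta(pose(L+[0,0,60],RY,0,2),o)
E
```

```text
[ 0.45157556 -0.29074878  0.23275427] [ 1.79880334e+02 -5.94172531e-02  1.50257254e+01] 0.049282175254149456
225 264 373 [18.6 25.5 13.7] [19.4  0.6 16.2] [ 19.1 -24.5  15.6]
235 263 374 [16.4 24.9 20.7] [16.5  0.6 21.1] [ 15.7 -24.5  19.3]
245 262 375 [12.5 25.2 22.7] [12.7  0.6 23.5] [ 12.4 -24.5  22.7]
265 253 387 [12.2 25.7 41.5] [ 5.1  0.6 27.5] [ 12.  -26.   41.6]
load [428.14731221 -34.8769865   98.05      ]
goal [428.1 -34.9 149. ] z [-0. -0. -1.] shift [43.6, -253.4, 83.2] rot [0.11, -0.08, 18.96] gap 0.0493
```

```bash
python3 - <<'E'
from go import *
import pickle
for nm,f in(("top",pickle.load(open("top.pkl","rb"))),("side",pickle.load(open("side.pkl","rb"))),("wrist",grab("wrist"))):
    P=cloud(f).reshape(-1,3)*1000
    print(nm)
    for x in(392,405,420,435,450):
        k=P[(abs(P[:,0]-x)<5)&(abs(P[:,1]+37)<45)&(P[:,2]>52)&(P[:,2]<105)]
        print(x,len(k),np.percentile(k,[2,50,98],axis=0).round(1)[:,1:].tolist() if len(k)>5 else '')
    k=P[(P[:,0]>385)&(P[:,0]<442)&(abs(P[:,1]+37)<30)&(P[:,2]>55)&(P[:,2]<105)]
    print("bed rect",cv2.minAreaRect(k[:,:2].astype(np.float32)) if len(k)>9 else '')
E
```

```text
top
392 75 [[-54.6, 70.6], [-33.0, 92.8], [-11.4, 98.0]]
405 76 [[-54.9, 67.1], [-32.8, 72.9], [-13.3, 83.1]]
420 75 [[-55.3, 64.9], [-33.1, 70.3], [-13.5, 80.8]]
435 68 [[-55.6, 61.8], [-35.8, 69.0], [-16.4, 77.3]]
450 86 [[-75.5, 59.2], [-38.7, 64.7], [-1.0, 85.5]]
bed rect ((413.6166076660156, -34.49315643310547), (44.037086486816406, 57.51831817626953), 86.42250061035156)
side
392 54 [[-58.0, 68.4], [-51.4, 80.4], [-11.0, 94.5]]
405 45 [[-59.1, 61.2], [-48.6, 72.8], [-12.8, 80.4]]
420 52 [[-59.2, 52.9], [-48.6, 69.9], [-12.9, 77.2]]
435 43 [[-61.0, 58.8], [-34.3, 66.3], [-20.0, 73.8]]
450 60 [[-78.4, 55.6], [-58.3, 66.7], [-18.0, 79.2]]
bed rect ((414.2955017089844, -36.569801330566406), (48.50580978393555, 56.36742401123047), 85.45118713378906)
wrist
392 988 [[-53.3, 70.3], [-33.6, 85.9], [-10.7, 95.7]]
405 625 [[-54.2, 64.9], [-31.8, 73.3], [-13.0, 81.5]]
420 634 [[-55.3, 54.5], [-33.3, 70.6], [-14.1, 78.7]]
435 623 [[-56.2, 61.3], [-34.0, 68.3], [-14.9, 76.1]]
450 754 [[-74.8, 57.9], [-36.0, 67.7], [0.7, 85.9]]
bed rect ((414.6828308105469, -32.86261749267578), (45.75847244262695, 57.028255462646484), 86.82929229736328)
```

>>> step_arm(targets=[[[43.6,-253.4,0],[0,0,18.96],-0.4],[[43.6,-253.4,0],[0,0,18.96],-0.4],[[43.6,-253.4,0],[0,0,18.96],-0.4],[[43.6,-253.4,0],[0,0,18.96],-0.4],[[43.6,-253.4,0],[0,0,18.96],-0.4],[[43.6,-253.4,0],[0,0,18.96],-0.4],[[43.6,-253.4,0],[0,0,18.96],-0.4],[[43.6,-253.4,40],[0,0,18.96],-0.4],[[43.6,-253.4,80],[0,0,18.96],-0.4],[[43.6,-253.4,80],[0,0,18.96],-0.4],[[43.6,-253.4,80],[0,0,18.96],-0.4]])

```text
time: 15.8
tcp_pos: [0.4282, -0.0363, 0.1519]
ee_rot: [179.9, 0.1, -4.0]
ft_force: [0.5, 0.1, -0.6]
finger_gap: 0.0486
grip_force: 37.4
```

```bash
python3 - <<'E'
from go import *
f=grab("wrist"); save(f,"w7.png")
o=ctrl.get_obs();print(o["tcp_pos"],o["ee_rot"],o["finger_gap"],o["ft_force"],o["joints"].round(1))
delta(pose([428.1,-35,98],RY,0,4),o)
E
```

```text
[ 0.42940364 -0.03656064  0.15314282] [ 1.79877195e+02 -1.27692020e-01 -4.00781853e+00] 0.048960124495772916 [ 0.85736712 -0.04372062 -1.56488171] [-1.97e+01  5.90e+00  1.09e+02 -1.00e-01  6.50e+01  7.44e+01]
goal [428.1 -35.   91. ] z [-0. -0. -1.] shift [-1.5, -1.6, 62.1] rot [0.12, -0.13, -0.08] gap 0.049
```

View pics/w7.png

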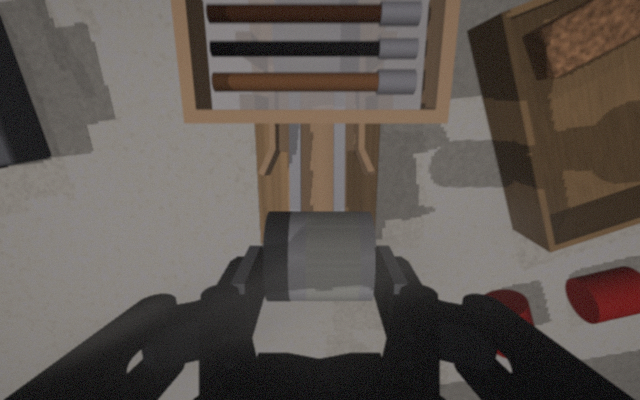

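Wrist view: the tin (265–375) is centred over the rails (294 and 339), square to the track, and the track up to the shelf is empty. I lower it.

>>> step_arm(targets=[[[-1.5,-1.6,25],[0,0,0],-0.4],[[-1.5,-1.6,45],[0,0,0],-0.4],[[-1.5,-1.6,53],[0,0,0],-0.4],[[-1.5,-1.6,56],[0,0,0],-0.4],[[-1.5,-1.6,56],[0,0,0],-0.4],[[-1.5,-1.6,56],[0,0,0],-0.4]])

```text
time: 16.45
tcp_pos: [0.4283, -0.0341, 0.0974]
ee_rot: [179.9, -0.2, -3.9]
ft_force: [0.1, -0.7, -1.6]
finger_gap: 0.0487
grip_force: 37.4
```

>>> step_arm(targets=[[[0,0,1],[0,0,0],-0.4],[[0,0,2],[0,0,0],-0.4],[[0,0,3],[0,0,0],-0.4],[[0,0,3],[0,0,0],-0.4],[[0,0,3],[0,0,0],-0.4]])

```text
time: 16.95
tcp_pos: [0.4285, -0.0339, 0.0952]
ee_rot: [179.9, -0.3, -3.9]
ft_force: [-2.7, 1.0, 14.0]
finger_gap: 0.049
grip_force: 39.1
```

>>> step_arm(targets=[[[0,0,-1],[0,0,0],-0.4],[[0,0,-1],[0,0,0],-0.4],[[0,0,-1],[0,0,0],-0.4]])

```text
time: 17.25
tcp_pos: [0.4282, -0.0339, 0.0953]
ee_rot: [179.9, -0.2, -3.9]
ft_force: [-1.3, 0.3, 8.5]
finger_gap: 0.0488
grip_force: 38.4
```

>>> step_arm(targets=[[[0,0,0],[0,0,0],0.5],[[0,0,0],[0,0,0],0.6],[[0,0,0],[0,0,0],0.6],[[0,0,0],[0,0,0],0.6],[[0,0,0],[0,0,0],0.6],[[0,0,0],[0,0,0],0.6],[[0,0,0],[0,0,0],0.6],[[0,0,0],[0,0,0],0.6],[[0,0,0],[0,0,0],0.6],[[0,0,0],[0,0,0],0.6],[[0,0,-20],[0,0,0],0.6],[[0,0,-50],[0,0,0],0.6],[[0,0,-100],[0,0,0],0.6],[[0,0,-150],[0,0,0],0.6],[[0,0,-150],[0,0,0],0.6],[[0,0,-150],[0,0,0],0.6]])

```text
time: 18.85
tcp_pos: [0.4277, -0.0336, 0.2455]
ee_rot: [179.8, -0.3, -3.9]
ft_force: [-0.5, 0.0, -1.2]
finger_gap: 0.0681
grip_force: 0.0
```

```bash
python3 - <<'E'
from go import *
f=grab("wrist"); P=cloud(f)*1000
o=ctrl.get_obs();print(o["time"],o["tcp_pos"],o["finger_gap"])
u=np.array([-.9977,.0685,0]); v=np.array([-.0685,-.9977,0])
d=P.reshape(-1,3)-[575.5,-45,72]; x=d@u; y=d@v; z=d[:,2]
for a in range(60,165,8):
    k=(abs(x-a)<4)&(abs(y)<20); print(a,k.sum(),(np.percentile(z[k],[50,95])).round(1) if k.sum() else '', "rail",round(a*np.tan(np.radians(10))-22.3,1))
g=grab("side"); 
A=cv2.resize(f["color"],(400,250)); B=cv2.resize(g["color"][120:260,240:420],(400,311)); cv2.imwrite("pics/w8.png",cv2.cvtColor(np.vstack([A,B]),cv2.COLOR_RGB2BGR))
E
```

```text
18.9 [ 0.42673667 -0.03327319  0.24408137] 0.06802974117395888
60 519 [56.8 66.3] rail -11.7
68 595 [65.8 67.5] rail -10.3
76 502 [56.4 80.2] rail -8.9
84 525 [79.9 81.2] rail -7.5
92 457 [36.4 37.9] rail -6.1
100 366 [32.2 34.9] rail -4.7
108 226 [22.7 27.5] rail -3.3
116 320 [-9.1 -0.6] rail -1.8
124 323 [-7.5  0.8] rail -0.4
132 3383 [275.5 281.6] rail 1.0
140 6278 [266.9 273.2] rail 2.4
148 320 [-3.2  5.1] rail 3.8
156 315 [-1.7  6.4] rail 5.2
164 310 [-0.5  7.7] rail 6.6
```

View pics/w8.png

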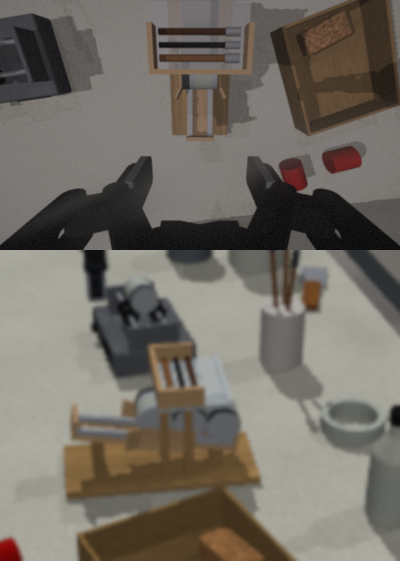

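The spare's top is 37.4 mm above rack_stop at the third place (37.3 expected). Three tins are in the row, the mixer tin is seated and the arm is clear, so I hand in.

```bash
python3 -c "
from cell import ctrl
print(ctrl.sign_off())"
```

```text
the job is handed in; nothing more can be done
None
```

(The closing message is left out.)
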